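# Clamp a circuit board in the spring holder to the set mark

## Robot

A 6-joint arm with a two-finger parallel gripper is mounted at the origin on the work surface. World frame = base frame: x ahead of the robot, y to its left, z up, the work surface at z = 0. Lengths are in m, angles in rad, forces in N, time in s.
With the tool pointing down it reaches from about 0.225 to 0.725 m from the base axis. Payload 3.1 kg.
Tool frame: the origin (TCP) lies midway between the tips of the shut fingers; the grasp point (between the pads) lies behind it (manip.grip_depth is the z of the grasp point in the tool frame, in m); z points along the fingers, x is the direction in which the jaws open and shut, and the axes are right-handed (so a half turn about z gives the same grasp; the last joint's range is limited). The gripper opens to 85 mm and grips with 20 to 120 N. Pads are 22 mm wide; open, the fingers measure 114 mm over their backs; the gripper's body (76 mm by 85 mm) begins 54 mm behind the grasp point. The pads swing forward as they close: fully open they stand 13 mm farther back than shut.
Start: joints at [-1.248, 0.048, 0.099, 1.622, 0, 1.443], TCP at [0.229, -0.473, 0.231] pointing down, gripper open.
Joint ranges: [-2.91, 2.91], [-0.99, 1.94], [-1.21, 1.42], [-2.12, 2.29], [-1.49, 1.47], [-3.14, 3.14]. Speed limits (rad/s): [2.79, 2.79, 3.14, 3.14, 3.14, 3.14].

## Interface

Orientations are given as a unit quaternion [w, x, y, z].
In Python, from station import manip, imaging, job gives the robot as it stands.
- The arm moves only by the tool jog_arm, never from a script. Its argument "rows" is a list of rows, each an object with "claw": the closure, from 0 (fully open) to 1 (shut); "translation": the shift along the tool's x, y, z in m, a list of three; "turn": the turn about the tool's z in degrees. In form: [{"claw": claw, "translation": [dx, dy, dz], "turn": turn}, ...]. A call has 1 to 10 rows; each row is the pose to reach, as a shift and turn from the pose commanded when the call began, along the tool's axes at that moment; what a row does not reach only later rows make up. A row lasts 1/12 s, in which the tool goes at most 41.7 mm and 7.16 degrees, less where a joint would pass 70% of its speed; a pose out of reach is approached as far as the arm can. A call with a gripper value outside its range is refused whole. The fingers move at their own pace and stop on an object; "force" is the grip in N (left out, the last holds). Time passes only in rows, so rows that repeat a pose let the fingers close. It gives the time, the measured TCP pose, the force and the opening at its end, in the units of the state.
- manip.get_state(): the state, without advancing time (a new reading comes with each control period).
- imaging.snapshot(name): name is "side" or "top"; returns a dict with "img" (480x640x3 uint8, red, green, blue), "vfov" (degrees; the focal length in pixels is half the picture's height over the tangent of half this angle, whatever the lens; pixels are square), "cx", "cy" (the principal point, pixels), "R" (3x3) and "t" (3): a world point X has camera coordinates R X + t. Camera axes: x right, y down, z forward; pixel columns grow to the right and rows downward; lengths in m; the calibration is good to about 2 mm. A picture is of the moment at which its call begins. There is no depth.
- job.sign_off(): hands the job in, once; it reports no verdict.
The state is a dict: "time": time; "q": joint angles; "joint_velocities": joint speeds; "effort": joint torques, N m; "tcp_pos": TCP position; "tcp_rot": TCP orientation; "wrist_force": force on the tool from outside, world axes, zero at the start; "ft_torque": the same for the moment, N m; "opening": opening from 0.0 (shut) to 1.0 (fully open).
Only numpy, scipy, OpenCV 4.12 (cv2) and the standard library are available. Lean on these libraries where they do the work, as an engineer would, in place of code of your own. Each camera call takes 0.05 s, during which the arm holds its last target.

## Task

Set the circuit board gently down flat in the nest of the board holder, between its side rails, and let go of it. Then turn the red tension knob clockwise until the orange pointer of the sprung arm stands on the white line of the green set mark, without overrunning the mark, and leave the board clamped like that. Leave the tray, the screwdriver and the jar alone.

Things in the scene. Friction and masses are not known exactly. Their poses are not given: they have to be found in the camera images.
- board: loose circuit board on a rigid green carrier, 60 (its x) x 90 (its y) x 5 mm, 0.12 to 0.25 kg, origin at the centre of its underside, z up. Its grip is the dark finned heat sink in its middle, 24 (x) x 46 (y) mm, from 5 to 45 mm above the origin. Other parts, up to 11 mm above the carrier, stay clear of the heat sink's two long sides. Either way round fits
- holder: board holder fixed to the bench, position and yaw vary; its base is an grey plate 210 (x) x 310 (y) x 12 mm, centred at holder (-20, -15) mm. Origin on the bench directly below the middle of the nest; holder y runs from the knob (y -128 mm) over jaw and nest to the sprung arm (y +68 mm)
- bed: black rubber-lined nest of the holder (press the board on it with less than 50 N), holder axes, origin at holder (0, 0, 12) mm. Floor 30 mm above the bench, from y -48 to +40 mm. Two side rails along y, 63 mm apart inside, 4 mm high, with sloped lead-ins up to about 8.5 mm above the floor: the board lies between them, its y along holder y, 1.5 mm play each side. Both ends are open to jaw and sprung arm
- bed_top (a point): middle of the nest floor, holder axes: where the board's origin goes before clamping. Put there (board within 3 mm in y), the board has 3 mm of play to the nose of the sprung arm and 3 to 9 mm to the jaw; clamping slides it some 11 to 16 mm towards +y
- knob_grip (a point): on the vertical axis of the tension knob, 73 mm above the bench, the height to grip. The knob is a black disc, 50 mm diameter (42 to 50 mm above the bench), with a red bar grip on it, 46 (this point's x) x 14 (y) mm, up to 84 mm above the bench. The point turns with the knob, x along the bar; start direction varies
- jaw: steel jaw, 50 (x) x 12 (y) x 12 mm, driven by the knob; its origin is not on it: it coincides with the holder's origin (holder axes) when the jaw is fully open, and the pushing face lies at y -54 mm, 31 to 43 mm above the bench, from this origin
- sprung_arm: steel lever of the sprung arm, lying flat 30 to 44 mm above the bench; origin on its vertical pivot at holder (50, 68) mm; it points along holder -x at rest and turns clockwise from above, about 2.4 N m per radian of spring, no preload. The board's edge pushes its smooth roller nose (6 mm radius, 50 mm from the pivot along the arm and 14 mm nearer to the nest)
- pointer_tip (a point): tip of the thin orange pointer at the end of the sprung arm, 150 mm from the pivot, 33.5 mm above the bench, over the white scale plate. Once the board touches the nose it moves towards holder +y by about 18 mm per radian of knob turn
- mark: set mark on the scale plate, a green strip 34 (x) x 10 (y) mm with a white line along its x through the origin, holder axes; stands 24 to 38 mm in +y from the pointer's rest position, place varies. The pointer is on the mark when the tip's y, in this frame, is 0. More than 12 mm past it is overrun; clamping the board with over 24 N breaks it (8 to 12 N is usual)
- screw_tray: bystander: open yellow tray 100 x 80 x 35 mm
- driver: bystander: screwdriver 170 mm long lying on the bench
- jar: bystander: grey jar, 48 mm diameter, 70 mm high
- knob: the tension knob, origin on its axis 42 mm above the bench. Clockwise from above moves the jaw towards +y, 6 mm per radian. A friction brake of 0.16 N m holds it wherever it is let go, also under load; turning takes 0.16 N m while free, up to 0.24 at the mark. From the start to the mark takes some 2 to 4 rad (unknown beforehand), so several grasps
Not all that is in view belongs to the job. Leave any blue or purple look-alike of the board alone.

How it is judged:
On the way, in this order (a step that is already met when the one before it is completed fails the run):
1. the board lies flat in the nest between the rails, let go (z of board in the frame of bed_top between -0.002 and 0.002 m and x of board in the frame of bed_top between -0.003 and 0.003 m and angle between board's own z axis and vertical below 0.05 rad and angle between the y axis of board and the y axis of holder, either way round below 0.08 rad and contact force between each of the arm, the fingers and board below 0.2 N), for 0.2 s.
2. the pointer stands on the set mark (y of pointer_tip in the frame of mark between -0.005 and 0.005 m), for 0.3 s.
At the end, for the whole second after the job is handed in: The board lies flat (within 2 mm of the nest floor, 3 degrees) between the rails, aligned with the nest, at rest and clamped between jaw and sprung arm, and the pointer tip is within 5 mm of the mark's white line (all of step 2 and z of board in the frame of bed_top between -0.002 and 0.002 m and x of board in the frame of bed_top between -0.003 and 0.003 m and angle between board's own z axis and vertical below 0.05 rad and angle between the y axis of board and the y axis of holder, either way round below 0.08 rad and contact force between board and jaw above 3 N and contact force between board and sprung_arm above 3 N and linear speed of board below 0.01 m/s); the robot touches nothing.
It fails at once if the pointer overran the mark by more than 12 mm (y of pointer_tip in the frame of mark above 0.012 m).
It fails at once if the board was squeezed with more than 24 N (contact force between board and jaw above 24 N or contact force between board and sprung_arm above 24 N).
It fails at once if the board was pressed on the nest with more than 50 N (contact force between board and bed above 50 N).
It fails at once if a bystander was moved by more than 20 mm (distance of any of screw_tray, driver, jar from where it was at the start of the episode above 0.02 m).
It also fails if it takes over 72 s, if anything falls off the work surface, if the arm or the gripper's body presses on something with over 40 N, if the wrist force passes 120 N, or if a joint passes its speed limit or range.

## Working session

There is one attempt and no reset: what is moved stays moved. The work goes in short steps, Python scripts to look and compute and a tool call to move; the robot and the scene stay as the last step left them, time stands still between calls to the robot, and variables do not carry over. Pictures are saved under pics/ and viewed, and the job is handed in when it is done.

Besides the shell and the picture viewer there is one more tool, called after ">>>" by a JSON object that holds its "name" and its "arguments". jog_arm: Moves the arm, as the interface text tells. Its arguments: {"type":"object","properties":{"rows":{"type":"array"},"force":{"type":"number"}},"required":["rows"]}

```bash
mkdir -p pics; ls; cat > h.py <<'E'
import sys; sys.path.insert(0,'.')
import numpy as np, cv2, json
from station import manip, imaging, job
def snap(n,f):
    s=imaging.snapshot(n); cv2.imwrite('pics/'+f+'.png',s['img'][:,:,::-1]); np.savez('pics/'+f+'.npz',**{k:np.array(v) for k,v in s.items()}); return s
def load(f): return dict(np.load('pics/'+f+'.npz'))
def F(s): return 240/np.tan(np.radians(float(s['vfov']))/2)
def proj(s,X):
    c=np.atleast_2d(X)@np.array(s['R']).T+np.array(s['t']); return c[:,:2]/c[:,2:]*F(s)+[float(s['cx']),float(s['cy'])]
def ray(s,uv,z):
    uv=np.atleast_2d(uv).astype(float); d=np.c_[(uv-[float(s['cx']),float(s['cy'])])/F(s),np.ones(len(uv))]
    R=np.array(s['R']);o=-R.T@np.array(s['t']);d=d@R
    return o+d*((z-o[2])/d[:,2])[:,None]
E
python3 - <<'E'
from h import *
for n in('top','side'):
    s=snap(n,n+'0'); R=np.array(s['R']); print(n,s['vfov'],s['cx'],s['cy'],-R.T@np.array(s['t']),R.round(3).tolist())
st=manip.get_state(); print(st, manip.grip_depth)
E
```

```text
pics
top 48.5933978287627 321.7376805315156 240.10562972520046 [0.40361691 0.04874474 0.91683207] [[-0.02, -1.0, -0.015], [-0.986, 0.022, -0.167], [0.167, 0.012, -0.986]]
side 49.03403676527555 318.432655261735 246.07803053983605 [0.49746712 0.87805407 0.63365734] [[-0.998, -0.061, -0.004], [-0.032, 0.573, -0.819], [0.052, -0.817, -0.574]]
{'time': 0.1, 'q': array([-1.24780396e+00,  4.86218979e-02,  9.77481417e-02,  1.62201986e+00,
        2.44578418e-05,  1.44304294e+00]), 'joint_velocities': array([-0.00132587, -0.00064296,  0.0038609 , -0.00221338,  0.00024484,
       -0.0001501 ]), 'effort': array([ 1.20913679e-03, -3.39850938e+01,  3.20935929e+01,  1.58044155e-02,
       -1.81072533e-04, -1.19160159e-06]), 'tcp_pos': array([ 0.22854761, -0.47201961,  0.23025954]), 'tcp_rot': array([-6.75153267e-04,  8.47241205e-01, -5.31207343e-01, -8.02482211e-04]), 'wrist_force': array([ 0.18394492, -0.27892786, -0.32286172]), 'ft_torque': array([-0.03839548,  0.0493549 ,  0.01143351]), 'opening': 0.9971396851968283} -0.0187
```

```bash
sleep 1; ls pics
```

```text
side0.npz
side0.png
top0.npz
top0.png
```

View pics/top0.png

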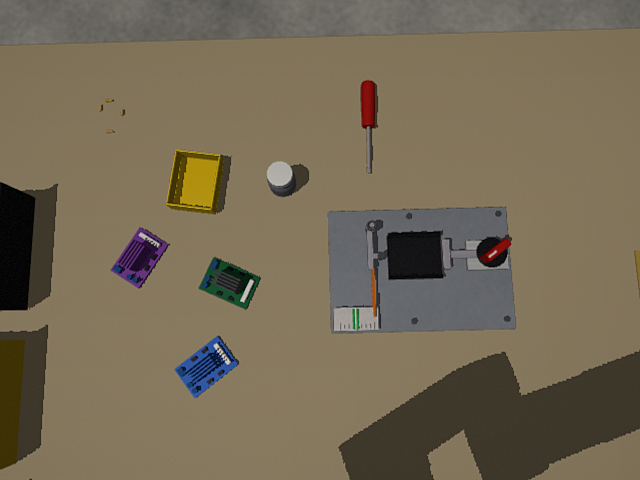

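View pics/side0.png

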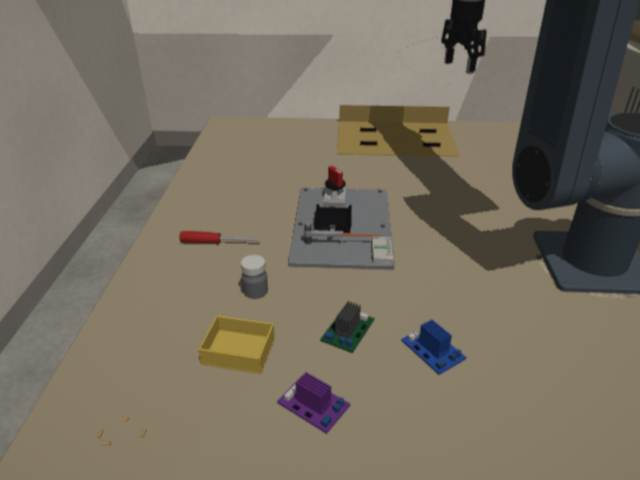

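```bash
python3 - <<'E'
from h import *
a=cv2.imread('pics/top0.png')
cv2.imwrite('pics/c1.png',cv2.resize(a[195:345,320:525],None,fx=3.9,fy=3.9,interpolation=cv2.INTER_CUBIC))
cv2.imwrite('pics/c2.png',cv2.resize(a[245:320,185:275],None,fx=8,fy=8,interpolation=cv2.INTER_CUBIC))
b=cv2.imread('pics/side0.png')
cv2.imwrite('pics/c3.png',cv2.resize(b[160:275,285:400],None,fx=5,fy=5,interpolation=cv2.INTER_CUBIC))
E
```

```text
(no output)
```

View pics/c1.png

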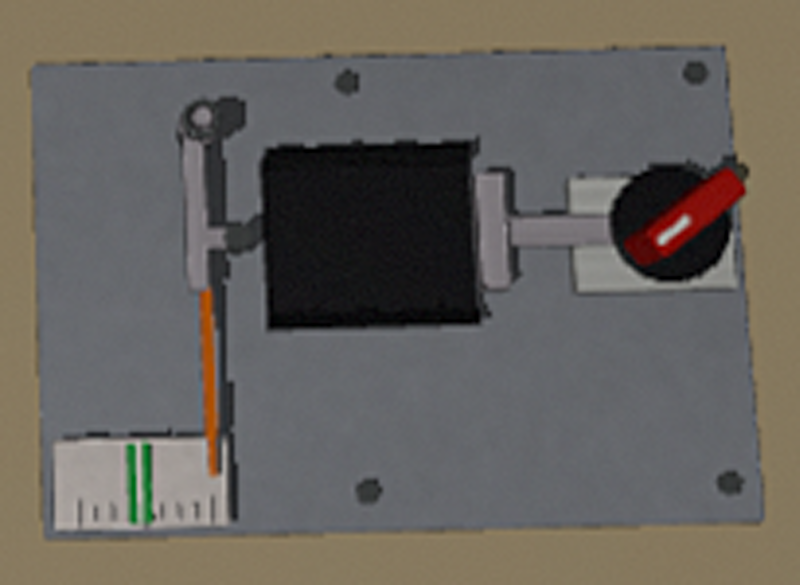

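View pics/c2.png

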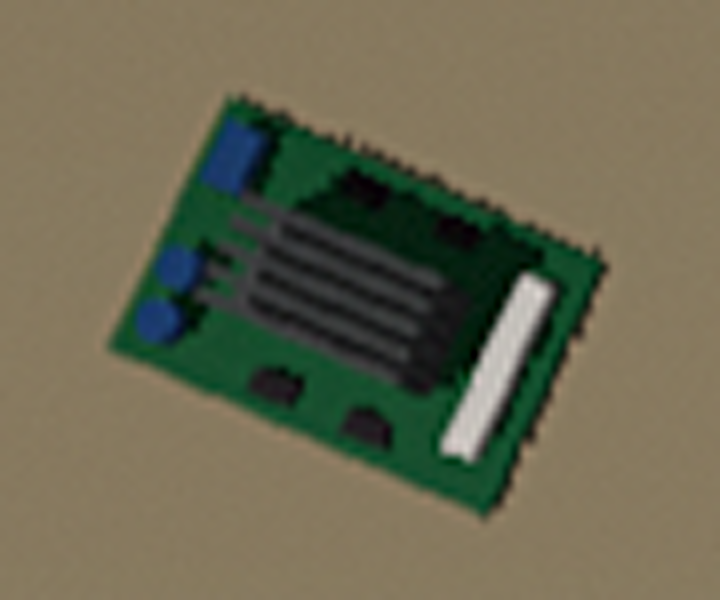

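View pics/c3.png

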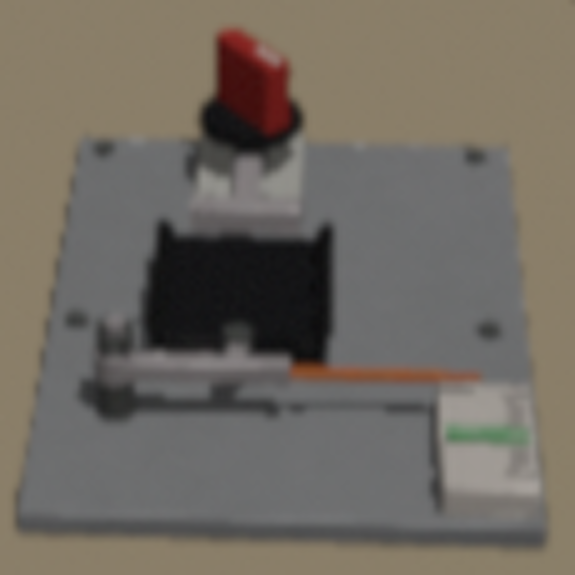

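```bash
cat > fit.py <<'E'
from h import *
from scipy.optimize import least_squares
def T(p,L): # p x,y,yaw
    c,s=np.cos(p[2]),np.sin(p[2]); L=np.atleast_2d(L).astype(float)/1000
    return np.c_[p[0]+c*L[:,0]-s*L[:,1],p[1]+s*L[:,0]+c*L[:,1],L[:,2]]
def fit(obs,p0):
    f=lambda p: np.concatenate([(proj(s,T(p,L))-uv).ravel() for s,L,uv in obs])
    r=least_squares(f,p0,loss='soft_l1'); return r.x,r.fun.reshape(-1,2)
E
python3 - <<'E'
from fit import *
t=load('top0'); sd=load('side0')
c1=lambda a:(np.array(a)+.5)/3.9-.5+[320,195]
c2=lambda a:(np.array(a)+.5)/8-.5+[185,245]
c3=lambda a:(np.array(a)+.5)/5-.5+[285,160]
HL=[[85,140,12],[85,-170,12],[-125,-170,12],[-125,140,12]]
ht=c1([[30,64],[725,47],[763,522],[46,540]])
hs=c3([[18,523],[83,138],[510,148],[545,540]])
o1=(t,HL,ht);o2=(sd,HL,hs)
for o in([o1],[o2],[o1,o2]):
    p,r=fit(o,[.36,-.1,0]); print('H',p,r.round(1).tolist())
pt=fit([o1],[.36,-.1,0])[0]
BL=[[30,45,5],[30,-45,5],[-30,-45,5],[-30,45,5]]
bt=c2([[232,95],[605,262],[490,518],[112,348]])
for y0 in (-.4,):
  p,r=fit([(t,BL,bt)],[.35,.2,y0]); print('B',p,r.round(1).tolist())
# refine other things with holder pose pt
ci,si=np.cos(pt[2]),np.sin(pt[2])
def toH(X): d=X-np.r_[pt[:2],0]; return np.c_[ci*d[:,0]+si*d[:,1],-si*d[:,0]+ci*d[:,1]]*1000
print('nest',toH(ray(t,c1([[262,148],[478,140],[482,322],[268,328]]),.0385)).round(1).tolist())
print('knob bar ends top',toH(ray(t,c1([[737,168],[748,190],[636,263],[625,237]]),.084)).round(1).tolist())
print('knob top disc',toH(ray(t,c1([[670,222]]),.05)).round(1).tolist())
print('ptr',toH(ray(t,c1([[215,474]]),.0335)).round(1).tolist(),'mark',toH(ray(t,c1([[136,445],[142,522]]),.03)).round(1).tolist())
print('jaw face',toH(ray(t,c1([[476,170],[481,290]]),.043)).round(1).tolist())
print('pivot',toH(ray(t,c1([[202,117]]),.045)).round(1).tolist())
E
```

```text
H [ 0.52396894 -0.09155116  0.00426115] [[-0.1, -0.1], [0.2, -0.5], [0.8, 0.3], [-1.0, 0.2]]
H [ 0.52656443 -0.08296911  0.00214157] [[-1.0, -0.5], [-0.5, 0.4], [0.4, 0.5], [1.1, -0.4]]
H [ 0.52483597 -0.09067556  0.00324063] [[-0.6, -0.6], [-0.3, -0.9], [0.1, -0.1], [-1.6, -0.4], [0.3, -2.7], [0.4, -1.1], [0.9, -1.0], [1.8, -2.8]]
B [ 0.48751807  0.21967616 -0.43467867] [[-0.0, 0.0], [0.3, -0.1], [-0.1, 0.0], [-0.1, 0.1]]
nest [[39.1, 41.1], [40.2, -51.6], [-38.1, -48.5], [-38.4, 42.0]]
knob bar ends top [[17.5, -145.6], [8.4, -149.3], [-20.2, -102.0], [-9.5, -98.3]]
knob top disc [[0.9, -127.4]]
ptr [[-98.9, 66.5]] mark [[-85.9, 99.1], [-118.1, 97.7]]
jaw face [[26.4, -49.0], [-25.0, -47.9]]
pivot [[52.1, 66.9]]
```

```bash
cat > mv.py <<'E'
from h import *
from scipy.spatial.transform import Rotation as Ro
def go(xyz,ang=None):
    st=manip.get_state(); w,x,y,z=st['tcp_rot']; R=Ro.from_quat([x,y,z,w]).as_matrix()
    a=np.degrees(np.arctan2(R[1,0],R[0,0]))
    print('t',round(st['time'],2),'pos',st['tcp_pos'].round(4),'ang',a.round(2),'q',st['q'].round(2),'F',st['wrist_force'].round(2),'op',round(st['opening'],3),'tilt',R[:,2].round(3))
    if xyz is None: return st
    print('d tool',(R.T@(np.array(xyz)-st['tcp_pos'])).round(4),'turn',None if ang is None else round((a-ang+180)%360-180,2))
E
python3 -c "
from mv import *
go([.4875,.2197,.16],-24.9)"
```

```text
t 0.1 pos [ 0.2285 -0.472   0.2303] ang -64.17 q [-1.25  0.05  0.1   1.62  0.    1.44] F [ 0.18 -0.28 -0.32] op 0.997 tilt [-0.001  0.002 -1.   ]
d tool [-0.5097 -0.5344  0.0715] turn -39.27
```

>>> {"name": "jog_arm", "arguments": {"rows": [{"claw": 0, "translation": [-0.51, -0.534, 0.07], "turn": -39.3}, {"claw": 0, "translation": [-0.51, -0.534, 0.07], "turn": -39.3}, {"claw": 0, "translation": [-0.51, -0.534, 0.07], "turn": -39.3}, {"claw": 0, "translation": [-0.51, -0.534, 0.07], "turn": -39.3}, {"claw": 0, "translation": [-0.51, -0.534, 0.07], "turn": -39.3}, {"claw": 0, "translation": [-0.51, -0.534, 0.07], "turn": -39.3}, {"claw": 0, "translation": [-0.51, -0.534, 0.07], "turn": -39.3}, {"claw": 0, "translation": [-0.51, -0.534, 0.07], "turn": -39.3}, {"claw": 0, "translation": [-0.51, -0.534, 0.07], "turn": -39.3}, {"claw": 0, "translation": [-0.51, -0.534, 0.07], "turn": -39.3}]}}

```text
time: 0.93
tcp_pos: [0.3739, -0.082, 0.1915]
tcp_rot: [0.0, 0.976, -0.216, 0.0]
wrist_force: [1.6, -0.5, 0.3]
opening: 1.001
```

```bash
python3 -c "
from mv import *
go([.4875,.2197,.14],-24.9)"
```

```text
t 0.93 pos [ 0.3739 -0.082   0.1915] ang -24.9 q [-0.39 -0.33 -0.32  1.58 -0.    1.61] F [ 1.57 -0.49  0.3 ] op 1.001 tilt [ 0. -0. -1.]
d tool [-0.024  -0.3215  0.0515] turn -0.0
```

>>> {"name": "jog_arm", "arguments": {"rows": [{"claw": 0, "translation": [-0.024, -0.32, 0.05], "turn": 0}, {"claw": 0, "translation": [-0.024, -0.32, 0.05], "turn": 0}, {"claw": 0, "translation": [-0.024, -0.32, 0.05], "turn": 0}, {"claw": 0, "translation": [-0.024, -0.32, 0.05], "turn": 0}, {"claw": 0, "translation": [-0.024, -0.32, 0.05], "turn": 0}, {"claw": 0, "translation": [-0.024, -0.32, 0.05], "turn": 0}, {"claw": 0, "translation": [-0.024, -0.32, 0.05], "turn": 0}, {"claw": 0, "translation": [-0.024, -0.32, 0.05], "turn": 0}, {"claw": 0, "translation": [-0.024, -0.32, 0.05], "turn": 0}, {"claw": 0, "translation": [-0.024, -0.32, 0.05], "turn": 0}]}}

```text
time: 1.77
tcp_pos: [0.4858, 0.2175, 0.1402]
tcp_rot: [0.001, 0.977, -0.214, -0.001]
wrist_force: [-0.9, -0.6, 0.5]
opening: 1.005
```

```bash
python3 -c "
from mv import *
snap('top','top1');snap('side','side1')
go([.4875,.2197,.012],-24.9)
for n in('top1','side1'):
    s=load(n); print(proj(s,[[.4875,.2197,.045],manip.get_state()['tcp_pos']]))
a=cv2.imread('pics/top1.png');b=cv2.imread('pics/side1.png')
cv2.imwrite('pics/c4.png',np.hstack([cv2.resize(a[180:340,130:330],None,fx=2,fy=2),cv2.resize(b[200:360,250:450],None,fx=2,fy=2)]))
"
```

```text
t 1.87 pos [0.4861 0.2158 0.1416] ang -24.87 q [ 0.29  0.07 -0.06  1.45 -0.    2.3 ] F [0.08 0.12 0.24] op 1.001 tilt [-0.001 -0.001 -1.   ]
d tool [-0.0003 -0.0043  0.1296] turn 0.03
[[224.93966326 280.53552786]
 [214.77613886 275.37898383]]
[[349.78721751 309.04158729]
 [352.57928479 261.09640683]]
```

View pics/c4.png

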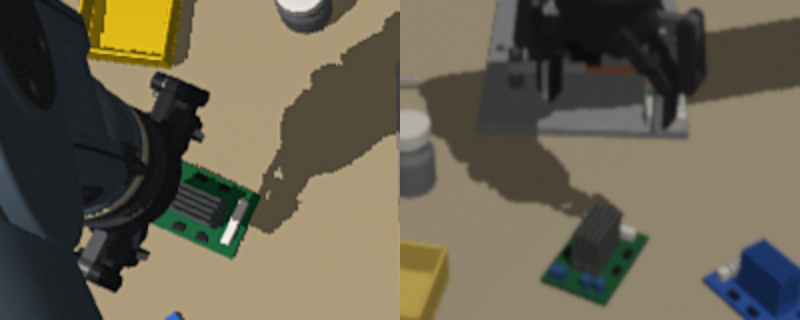

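>>> {"name": "jog_arm", "arguments": {"rows": [{"claw": 0, "translation": [0, -0.004, 0.03], "turn": 0}, {"claw": 0, "translation": [0, -0.004, 0.065], "turn": 0}, {"claw": 0, "translation": [0, -0.004, 0.095], "turn": 0}, {"claw": 0, "translation": [0, -0.004, 0.115], "turn": 0}, {"claw": 0, "translation": [0, -0.004, 0.129], "turn": 0}, {"claw": 0, "translation": [0, -0.004, 0.129], "turn": 0}, {"claw": 0, "translation": [0, -0.004, 0.129], "turn": 0}]}}

```text
time: 2.45
tcp_pos: [0.4876, 0.2185, 0.0128]
tcp_rot: [0.0, 0.976, -0.216, -0.001]
wrist_force: [0.2, 0.4, 0.7]
opening: 1.002
```

```bash
python3 -c "
from mv import *
snap('top','top2');snap('side','side2')
go([.4875,.2197,.012],-24.9)
a=cv2.imread('pics/top2.png');b=cv2.imread('pics/side2.png')
cv2.imwrite('pics/c5.png',np.hstack([cv2.resize(a[220:340,160:300],None,fx=2.8,fy=2.8),cv2.resize(b[250:370,280:420],None,fx=2.8,fy=2.8)]))
"
```

```text
t 2.55 pos [0.4897 0.2196 0.0149] ang -24.95 q [ 0.3   0.14 -0.24  1.19 -0.    2.3 ] F [-0.1  -0.71  1.23] op 1.001 tilt [ 0.003  0.001 -1.   ]
d tool [-0.0021  0.0008  0.0029] turn -0.05
```

View pics/c5.png

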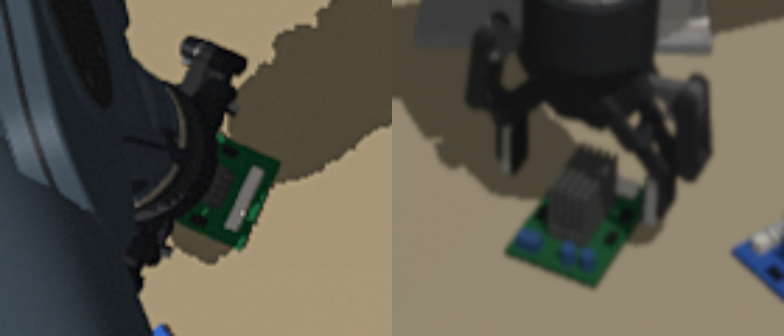

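>>> {"name": "jog_arm", "arguments": {"force": 45, "rows": [{"claw": 1, "translation": [0, 0, 0.001], "turn": 0}, {"claw": 1, "translation": [0, 0, 0.001], "turn": 0}, {"claw": 1, "translation": [0, 0, 0.001], "turn": 0}, {"claw": 1, "translation": [0, 0, 0.001], "turn": 0}, {"claw": 1, "translation": [0, 0, 0.001], "turn": 0}, {"claw": 1, "translation": [0, 0, 0.001], "turn": 0}, {"claw": 1, "translation": [0, 0, 0.001], "turn": 0}, {"claw": 1, "translation": [0, 0, 0.001], "turn": 0}]}}

```text
time: 3.22
tcp_pos: [0.4888, 0.2203, 0.0124]
tcp_rot: [-0.0, 0.977, -0.215, 0.0]
wrist_force: [0.3, 0.5, 2.5]
opening: 0.278
```

```bash
python3 -c "
from mv import *
go([.4875,.2197,.14],-24.9)
"
```

```text
t 3.22 pos [0.4888 0.2203 0.0124] ang -24.86 q [ 0.3   0.14 -0.24  1.19 -0.    2.3 ] F [0.33 0.51 2.51] op 0.278 tilt [ 0.001  0.    -1.   ]
d tool [-0.0009  0.001  -0.1276] turn 0.04
```

>>> {"name": "jog_arm", "arguments": {"rows": [{"claw": 1, "translation": [0, 0, -0.03], "turn": 0}, {"claw": 1, "translation": [0, 0, -0.07], "turn": 0}, {"claw": 1, "translation": [0, 0, -0.1], "turn": 0}, {"claw": 1, "translation": [0, 0, -0.12], "turn": 0}, {"claw": 1, "translation": [0, 0, -0.12], "turn": 0}]}}

```text
time: 3.63
tcp_pos: [0.4915, 0.2211, 0.1374]
tcp_rot: [-0.002, 0.977, -0.215, 0.004]
wrist_force: [0.3, -0.1, -1.2]
opening: 0.272
```

```bash
python3 -c "
from mv import *
go([.524,-.091,.132],.2)
"
```

```text
t 3.63 pos [0.4915 0.2211 0.1374] ang -24.87 q [ 0.3   0.07 -0.06  1.43  0.    2.3 ] F [ 0.34 -0.14 -1.23] op 0.272 tilt [ 0.009  0.003 -1.   ]
d tool [0.1607 0.2695 0.0049] turn -25.07
```

>>> {"name": "jog_arm", "arguments": {"rows": [{"claw": 1, "translation": [0.02, 0.034, 0.0], "turn": -4}, {"claw": 1, "translation": [0.04, 0.067, 0.0], "turn": -9}, {"claw": 1, "translation": [0.06, 0.1, 0.0], "turn": -14}, {"claw": 1, "translation": [0.08, 0.134, 0.0], "turn": -19}, {"claw": 1, "translation": [0.1, 0.168, 0.0], "turn": -23}, {"claw": 1, "translation": [0.12, 0.201, 0.0], "turn": -25}, {"claw": 1, "translation": [0.14, 0.235, 0.0], "turn": -25}, {"claw": 1, "translation": [0.154, 0.259, 0.0], "turn": -25}, {"claw": 1, "translation": [0.16, 0.269, 0.0], "turn": -25}, {"claw": 1, "translation": [0.16, 0.269, 0.0], "turn": -25}]}}

```text
time: 4.47
tcp_pos: [0.5194, -0.0936, 0.1298]
tcp_rot: [-0.0, 1.0, -0.001, -0.002]
wrist_force: [-0.1, 0.5, -1.3]
opening: 0.275
```

```bash
python3 -c "
from mv import *
snap('top','top3');snap('side','side3')
go([.524,-.091,.132],.2)
a=cv2.imread('pics/top3.png');b=cv2.imread('pics/side3.png')
cv2.imwrite('pics/c6.png',np.hstack([cv2.resize(a[195:345,320:525],None,fx=2,fy=2),cv2.resize(b[130:280,250:450],None,fx=2,fy=2)]))
"
```

```text
t 4.57 pos [ 0.5194 -0.0906  0.1304] ang 0.1 q [-0.3   0.06 -0.09  1.43  0.    1.27] F [-0.04  0.69 -1.68] op 0.273 tilt [-0.003  0.002 -1.   ]
d tool [ 0.0046  0.0005 -0.0017] turn -0.1
```

View pics/c6.png

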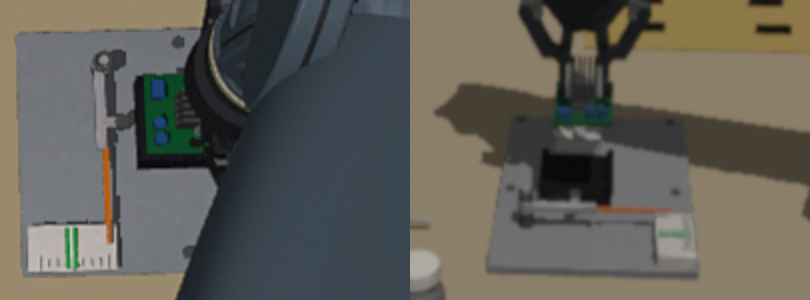

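```bash
python3 -c "
from mv import *
a=cv2.imread('pics/top3.png');b=cv2.imread('pics/side3.png')
cv2.imwrite('pics/c7.png',np.hstack([cv2.resize(a[220:290,375:445],None,fx=5.7,fy=5.7,interpolation=2),cv2.resize(b[150:220,305:375],None,fx=5.7,fy=5.7,interpolation=2)]))
"
```

```text
(no output)
```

View pics/c7.png

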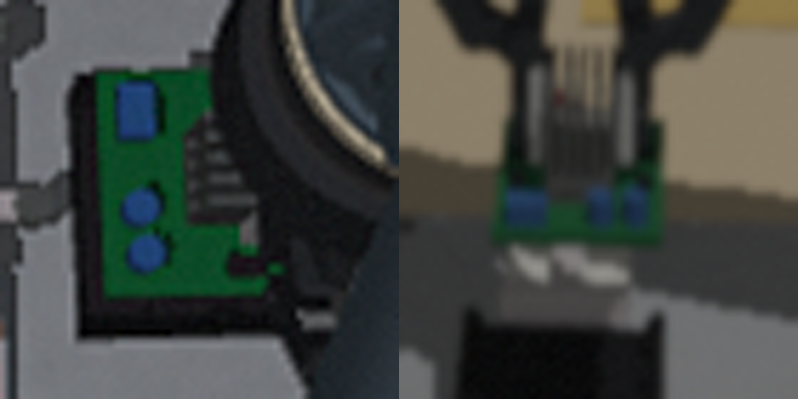

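```bash
python3 -c "
from mv import *
t=load('top3')
c=lambda a:(np.array(a)+.5)/5.7-.5+[375,220]
for z in(.12,.125): print(ray(t,c([[95,72],[105,297]]),z).round(4).tolist())
s=load('side3')
c=lambda a:(np.array(a)+.5)/5.7-.5+[305,150]
print(ray(s,c([[494-399,242],[662-399,242]]),.118).round(4).tolist())
print(ray(s,c([[463-399,312],[662-399,318]]),.0385).round(4).tolist())
"
```

```text
[[0.5486, -0.0479, 0.12], [0.4882, -0.048, 0.12]]
[[0.5476, -0.0473, 0.125], [0.4877, -0.0474, 0.125]]
[[0.5498, -0.0437, 0.118], [0.491, -0.0469, 0.118]]
[[0.5668, -0.1296, 0.0385], [0.4894, -0.1292, 0.0385]]
```

>>> {"name": "jog_arm", "arguments": {"rows": [{"claw": 1, "translation": [0.006, -0.001, 0.015], "turn": 0}, {"claw": 1, "translation": [0.0065, -0.001, 0.04], "turn": 0}, {"claw": 1, "translation": [0.0065, -0.001, 0.06], "turn": 0}, {"claw": 1, "translation": [0.0065, -0.001, 0.07], "turn": 0}, {"claw": 1, "translation": [0.0065, -0.001, 0.074], "turn": 0}, {"claw": 1, "translation": [0.0065, -0.001, 0.074], "turn": 0}, {"claw": 1, "translation": [0.0065, -0.001, 0.074], "turn": 0}]}}

```text
time: 5.15
tcp_pos: [0.5276, -0.0898, 0.0589]
tcp_rot: [0.0, 1.0, 0.002, 0.001]
wrist_force: [-0.3, 0.2, -1.1]
opening: 0.277
```

```bash
python3 -c "
from mv import *
snap('top','top4');snap('side','side4')
go([.524,-.091,.044],.2)
a=cv2.imread('pics/top4.png');b=cv2.imread('pics/side4.png')
cv2.imwrite('pics/c8.png',np.hstack([cv2.resize(a[220:290,370:440],None,fx=5.7,fy=5.7,interpolation=2),cv2.resize(b[170:240,305:375],None,fx=5.7,fy=5.7,interpolation=2)]))
"
```

```text
t 5.25 pos [ 0.528  -0.0903  0.0594] ang 0.16 q [-0.29  0.11 -0.18  1.28 -0.    1.27] F [ 0.18  0.02 -1.36] op 0.274 tilt [ 0.003 -0.001 -1.   ]
d tool [-0.0041  0.0007  0.0154] turn -0.04
```

View pics/c8.png

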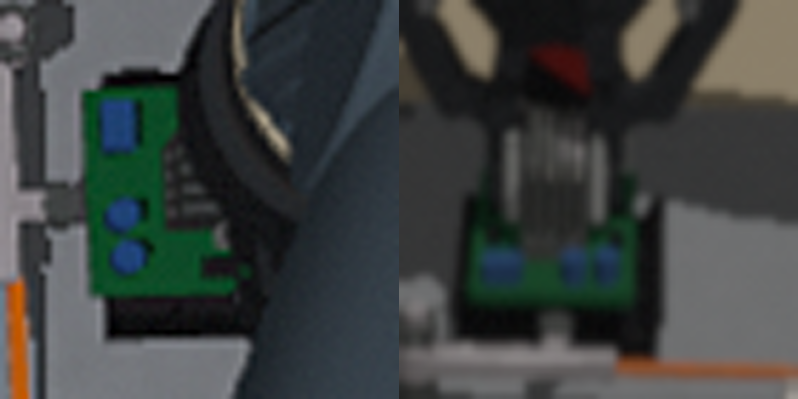

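```bash
python3 -c "
from mv import *
t=load('top4')
c=lambda a:(np.array(a)+.5)/5.7-.5+[370,220]
print(ray(t,c([[83,92],[92,295]]),.0515).round(4).tolist())
print(ray(t,c([[105,73],[105,338]]),.0385).round(4).tolist())
s=load('side4')
c=lambda a:(np.array(a)+.5)/5.7-.5+[305,170]
print(ray(s,c([[468-399,303],[635-399,303]]),.0465).round(4).tolist())
print(ray(s,c([[463-399,200],[662-399,200],[457-399,300],[662-399,350]]),.0385).round(4).tolist())
"
```

```text
[[0.5554, -0.0442, 0.0515], [0.4964, -0.0445, 0.0515]]
[[0.5632, -0.0523, 0.0385], [0.4852, -0.0492, 0.0385]]
[[0.5592, -0.0413, 0.0465], [0.4985, -0.0446, 0.0465]]
[[0.5667, -0.1281, 0.0385], [0.4894, -0.1323, 0.0385], [0.5642, -0.0557, 0.0385], [0.4883, -0.0262, 0.0385]]
```

>>> {"name": "jog_arm", "arguments": {"rows": [{"claw": 1, "translation": [-0.0017, 0.002, 0.0], "turn": 0}, {"claw": 1, "translation": [-0.0017, 0.002, 0.003], "turn": 0}, {"claw": 1, "translation": [-0.0017, 0.002, 0.006], "turn": 0}, {"claw": 1, "translation": [-0.0017, 0.002, 0.009], "turn": 0}, {"claw": 1, "translation": [-0.0017, 0.002, 0.011], "turn": 0}, {"claw": 1, "translation": [-0.0017, 0.002, 0.013], "turn": 0}, {"claw": 1, "translation": [-0.0017, 0.002, 0.014], "turn": 0}, {"claw": 1, "translation": [-0.0017, 0.002, 0.014], "turn": 0}]}}

```text
time: 5.92
tcp_pos: [0.5249, -0.0922, 0.0435]
tcp_rot: [-0.0, 1.0, 0.001, -0.0]
wrist_force: [-0.2, 1.1, -1.2]
opening: 0.272
```

```bash
python3 -c "
from mv import *
snap('top','top5');snap('side','side5')
go([.524,-.091,.0427],.2)
a=cv2.imread('pics/top5.png');b=cv2.imread('pics/side5.png')
cv2.imwrite('pics/c9.png',np.hstack([cv2.resize(a[220:290,370:440],None,fx=5.7,fy=5.7,interpolation=2),cv2.resize(b[170:240,305:375],None,fx=5.7,fy=5.7,interpolation=2)]))
"
```

```text
t 6.02 pos [ 0.5252 -0.0922  0.0439] ang 0.13 q [-0.3   0.11 -0.21  1.25  0.    1.27] F [-0.74 -1.84 -1.5 ] op 0.273 tilt [-0.  0. -1.]
d tool [-0.0012 -0.0012  0.0012] turn -0.07
```

View pics/c9.png

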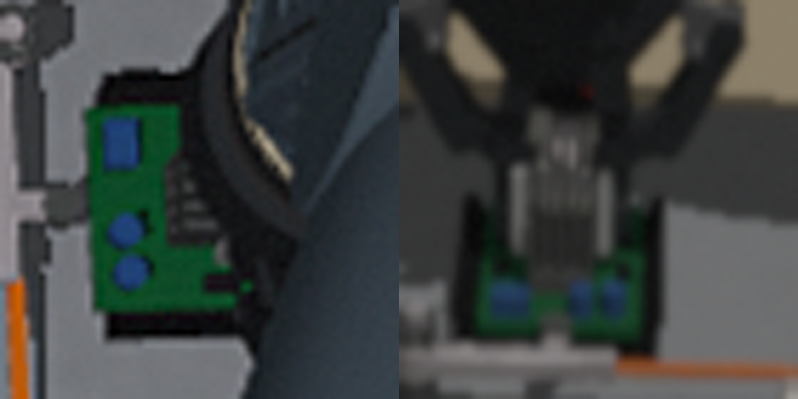

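>>> {"name": "jog_arm", "arguments": {"rows": [{"claw": 1, "translation": [0, 0, 0.0005], "turn": 0}, {"claw": 1, "translation": [0, 0, 0.001], "turn": 0}, {"claw": 1, "translation": [0, 0, 0.001], "turn": 0}]}}

```text
time: 6.27
tcp_pos: [0.5253, -0.0923, 0.043]
tcp_rot: [0.0, 1.0, 0.001, 0.0]
wrist_force: [-0.3, -0.1, -1.5]
opening: 0.274
```

>>> {"name": "jog_arm", "arguments": {"rows": [{"claw": 1, "translation": [0, 0, 0.0005], "turn": 0}, {"claw": 1, "translation": [0, 0, 0.001], "turn": 0}, {"claw": 1, "translation": [0, 0, 0.001], "turn": 0}]}}

```text
time: 6.52
tcp_pos: [0.5254, -0.0923, 0.0425]
tcp_rot: [0.0, 1.0, 0.001, 0.0]
wrist_force: [-1.4, 0.4, 0.9]
opening: 0.277
```

>>> {"name": "jog_arm", "arguments": {"rows": [{"claw": 1, "translation": [0, 0, 0.0005], "turn": 0}, {"claw": 1, "translation": [0, 0, 0.0005], "turn": 0}, {"claw": 1, "translation": [0, 0, 0.0005], "turn": 0}]}}

```text
time: 6.77
tcp_pos: [0.5254, -0.0923, 0.0424]
tcp_rot: [0.0, 1.0, 0.001, 0.0]
wrist_force: [-2.8, 0.8, 5.2]
opening: 0.273
```

>>> {"name": "jog_arm", "arguments": {"rows": [{"claw": 0.5, "translation": [0, 0, 0], "turn": 0}, {"claw": 0, "translation": [0, 0, 0], "turn": 0}, {"claw": 0, "translation": [0, 0, 0], "turn": 0}, {"claw": 0, "translation": [0, 0, 0], "turn": 0}, {"claw": 0, "translation": [0, 0, 0], "turn": 0}, {"claw": 0, "translation": [0, 0, 0], "turn": 0}, {"claw": 0, "translation": [0, 0, -0.02], "turn": 0}, {"claw": 0, "translation": [0, 0, -0.05], "turn": 0}, {"claw": 0, "translation": [0, 0, -0.08], "turn": 0}, {"claw": 0, "translation": [0, 0, -0.08], "turn": 0}]}}

```text
time: 7.6
tcp_pos: [0.5293, -0.0935, 0.1286]
tcp_rot: [0.002, 1.0, 0.001, 0.006]
wrist_force: [0.6, -0.4, 1.6]
opening: 1.005
```

```bash
python3 -c "
from mv import *
go([.5245,-.2195,.125],-149.5)
"
```

```text
t 7.6 pos [ 0.5293 -0.0935  0.1286] ang 0.13 q [-0.3   0.07 -0.08  1.41  0.    1.27] F [ 0.59 -0.4   1.56] op 1.005 tilt [ 0.011 -0.003 -1.   ]
d tool [-0.0051  0.126   0.0039] turn 149.63
```

>>> {"name": "jog_arm", "arguments": {"rows": [{"claw": 0, "translation": [-0.002, 0.02, 0], "turn": -7}, {"claw": 0, "translation": [-0.005, 0.05, 0], "turn": -14}, {"claw": 0, "translation": [-0.005, 0.08, 0], "turn": -21}, {"claw": 0, "translation": [-0.005, 0.105, 0], "turn": -28}, {"claw": 0, "translation": [-0.005, 0.12, 0], "turn": -35}, {"claw": 0, "translation": [-0.005, 0.126, 0], "turn": -42}, {"claw": 0, "translation": [-0.005, 0.126, 0], "turn": -49}, {"claw": 0, "translation": [-0.005, 0.126, 0], "turn": -56}, {"claw": 0, "translation": [-0.005, 0.126, 0], "turn": -63}, {"claw": 0, "translation": [-0.005, 0.126, 0], "turn": -70}]}}

```text
time: 8.43
tcp_pos: [0.5205, -0.2185, 0.1212]
tcp_rot: [-0.0, 0.817, 0.577, 0.0]
wrist_force: [-0.4, 0.2, -0.0]
opening: 0.998
```

```bash
python3 -c "
from mv import *
snap('top','top6');snap('side','side6')
go([.5245,-.2195,.125],-149.3)
a=cv2.imread('pics/top6.png');b=cv2.imread('pics/side6.png')
cv2.imwrite('pics/c10.png',np.hstack([cv2.resize(a[200:340,320:460],None,fx=2.85,fy=2.85,interpolation=2),cv2.resize(b[160:260,290:390],None,fx=3.99,fy=3.99,interpolation=2)]))
"
```

```text
t 8.53 pos [ 0.5206 -0.2184  0.1213] ang 70.11 q [-0.52  0.15 -0.01  1.41  0.   -0.17] F [-0.09 -0.4  -0.57] op 0.999 tilt [ 0.  0. -1.]
d tool [ 0.0003  0.0041 -0.0037] turn -140.59
```

View pics/c10.png

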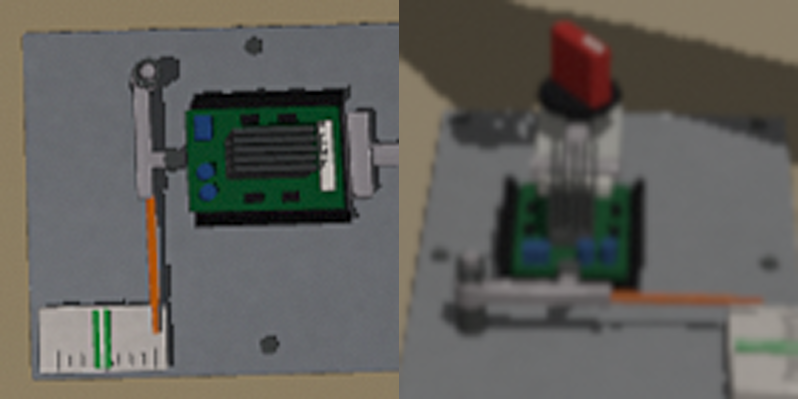

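>>> {"name": "jog_arm", "arguments": {"rows": [{"claw": 0, "translation": [0, 0, 0], "turn": -7}, {"claw": 0, "translation": [0, 0, 0], "turn": -14}, {"claw": 0, "translation": [0, 0, 0], "turn": -21}, {"claw": 0, "translation": [0, 0, 0], "turn": -28}, {"claw": 0, "translation": [0, 0, 0], "turn": -35}, {"claw": 0, "translation": [0, 0, 0], "turn": -42}, {"claw": 0, "translation": [0, 0, 0], "turn": -49}, {"claw": 0, "translation": [0, 0, 0], "turn": -56}, {"claw": 0, "translation": [0, 0, 0], "turn": -63}, {"claw": 0, "translation": [0, 0, 0], "turn": -70}]}}

```text
time: 9.37
tcp_pos: [0.5206, -0.2183, 0.1214]
tcp_rot: [0.0, 0.34, 0.94, -0.0]
wrist_force: [0.4, 0.3, 0.2]
opening: 0.999
```

>>> {"name": "jog_arm", "arguments": {"rows": [{"claw": 0, "translation": [0, 0, 0], "turn": -7}, {"claw": 0, "translation": [0, 0, 0], "turn": -14}, {"claw": 0, "translation": [0, 0, 0], "turn": -21}, {"claw": 0, "translation": [0, 0, 0], "turn": -28}, {"claw": 0, "translation": [0, 0, 0], "turn": -35}, {"claw": 0, "translation": [0, 0, 0], "turn": -42}, {"claw": 0, "translation": [0, 0, 0], "turn": -49}, {"claw": 0, "translation": [0, 0, 0], "turn": -56}, {"claw": 0, "translation": [0, 0, 0], "turn": -63}, {"claw": 0, "translation": [0, 0, 0], "turn": -70}]}}

```text
time: 10.2
tcp_pos: [0.5206, -0.2183, 0.1214]
tcp_rot: [0.0, -0.261, 0.965, -0.0]
wrist_force: [0.6, -0.0, 0.1]
opening: 1.001
```

```bash
python3 -c "
from mv import *
snap('side','side7')
go([.5257,-.2197,.0553],-149.6)
b=cv2.imread('pics/side7.png')
cv2.imwrite('pics/c11.png',cv2.resize(b[110:260,270:420],None,fx=3.99,fy=3.99,interpolation=2))
"
```

```text
t 10.25 pos [ 0.5206 -0.2183  0.1214] ang -149.5 q [-0.52  0.15 -0.01  1.41  0.   -2.62] F [-0.16  0.35 -0.09] op 1.001 tilt [ 0. -0. -1.]
d tool [-0.0037 -0.0038  0.0661] turn 0.1
```

View pics/c11.png

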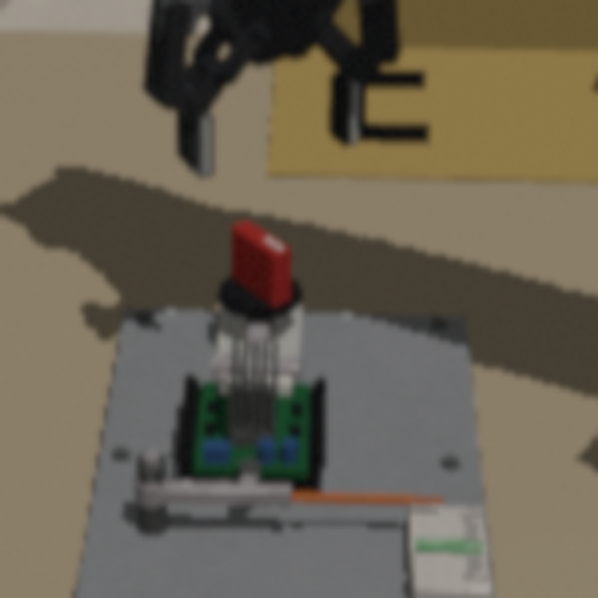

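>>> {"name": "jog_arm", "arguments": {"rows": [{"claw": 0, "translation": [-0.0037, -0.0038, 0.015], "turn": 0}, {"claw": 0, "translation": [-0.0037, -0.0038, 0.035], "turn": 0}, {"claw": 0, "translation": [-0.0037, -0.0038, 0.055], "turn": 0}, {"claw": 0, "translation": [-0.0037, -0.0038, 0.066], "turn": 0}, {"claw": 0, "translation": [-0.0037, -0.0038, 0.066], "turn": 0}, {"claw": 0, "translation": [-0.0037, -0.0038, 0.066], "turn": 0}]}}

```text
time: 10.75
tcp_pos: [0.525, -0.2193, 0.0548]
tcp_rot: [-0.001, -0.259, 0.966, 0.001]
wrist_force: [-0.0, -0.4, -0.5]
opening: 1.003
```

```bash
python3 -c "
from mv import *
snap('side','side8')
go([.5257,-.2197,.0553],-149.6)
b=cv2.imread('pics/side8.png')
cv2.imwrite('pics/c12.png',cv2.resize(b[110:260,270:420],None,fx=3.99,fy=3.99,interpolation=2))
"
```

```text
t 10.8 pos [ 0.5259 -0.2198  0.0561] ang -149.96 q [-0.51  0.2  -0.09  1.29  0.   -2.61] F [ 0.93 -0.4   0.27] op 1.002 tilt [ 0.001 -0.    -1.   ]
d tool [0.0001 0.0002 0.0008] turn -0.36
```

View pics/c12.png

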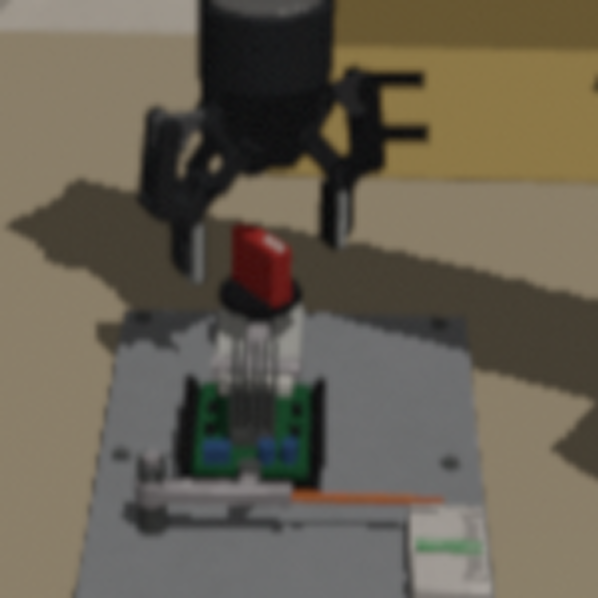

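>>> {"name": "jog_arm", "arguments": {"force": 80, "rows": [{"claw": 1, "translation": [0, 0, 0], "turn": 0}, {"claw": 1, "translation": [0, 0, 0], "turn": 0}, {"claw": 1, "translation": [0, 0, 0], "turn": 0}, {"claw": 1, "translation": [0, 0, 0], "turn": 0}, {"claw": 1, "translation": [0, 0, 0], "turn": 0}, {"claw": 1, "translation": [0, 0, 0], "turn": 0}, {"claw": 1, "translation": [0, 0, 0], "turn": 0}, {"claw": 1, "translation": [0, 0, 0], "turn": 0}, {"claw": 1, "translation": [0, 0, 0], "turn": 0}]}}

```text
time: 11.55
tcp_pos: [0.5257, -0.2199, 0.056]
tcp_rot: [0.0, -0.26, 0.966, -0.0]
wrist_force: [-1.2, 0.2, 3.0]
opening: 0.149
```

```bash
python3 -c "
from mv import *
snap('side','side9');snap('top','top9')
st=go([.5257,-.2197,.0553],-149.6); print(st['ft_torque'])
b=cv2.imread('pics/side9.png');a=cv2.imread('pics/top9.png')
cv2.imwrite('pics/c13.png',np.hstack([cv2.resize(b[110:260,270:420],None,fx=2.66,fy=2.66,interpolation=2),cv2.resize(a[200:350,310:460],None,fx=2.66,fy=2.66,interpolation=2)]))
"
```

```text
t 11.65 pos [ 0.5257 -0.2199  0.056 ] ang -149.87 q [-0.51  0.2  -0.09  1.29 -0.   -2.61] F [-1.46 -0.06  4.64] op 0.148 tilt [ 0. -0. -1.]
d tool [-0.0001  0.0002  0.0007] turn -0.27Traceback (most recent call last):
  File "<string>", line 4, in <module>
    st=go([.5257,-.2197,.0553],-149.6); print(st['ft_torque'])
                                              ~~^^^^^^^^^^^^^
TypeError: 'NoneType' object is not subscriptable
```

>>> {"name": "jog_arm", "arguments": {"rows": [{"claw": 1, "translation": [0, 0, 0], "turn": 4}, {"claw": 1, "translation": [0, 0, 0], "turn": 9}, {"claw": 1, "translation": [0, 0, 0], "turn": 14}, {"claw": 1, "translation": [0, 0, 0], "turn": 19}, {"claw": 1, "translation": [0, 0, 0], "turn": 24}, {"claw": 1, "translation": [0, 0, 0], "turn": 29}, {"claw": 1, "translation": [0, 0, 0], "turn": 34}, {"claw": 1, "translation": [0, 0, 0], "turn": 38}, {"claw": 1, "translation": [0, 0, 0], "turn": 40}, {"claw": 1, "translation": [0, 0, 0], "turn": 40}]}}

```text
time: 12.48
tcp_pos: [0.5263, -0.2198, 0.056]
tcp_rot: [0.001, 0.086, 0.996, -0.0]
wrist_force: [1.0, -0.3, 4.4]
opening: 0.148
```

```bash
cat > look.py <<'E'
from mv import *
n=sys.argv[1]
snap('side','side'+n);snap('top','top'+n)
go(None); print(manip.get_state()['ft_torque'].round(3))
b=cv2.imread('pics/side%s.png'%n);a=cv2.imread('pics/top%s.png'%n)
cv2.imwrite('pics/L%s.png'%n,np.hstack([cv2.resize(b[110:260,270:420],None,fx=2.66,fy=2.66,interpolation=2),cv2.resize(a[215:335,325:445],None,fx=3.325,fy=3.325,interpolation=2)]))
E
python3 look.py 10
```

```text
t 12.58 pos [ 0.5263 -0.2198  0.056 ] ang 170.16 q [-0.51  0.2  -0.09  1.28  0.   -1.91] F [-0.02  0.57  4.02] op 0.154 tilt [ 0.002 -0.    -1.   ]
[ 0.095 -0.013 -0.168]
```

View pics/L10.png

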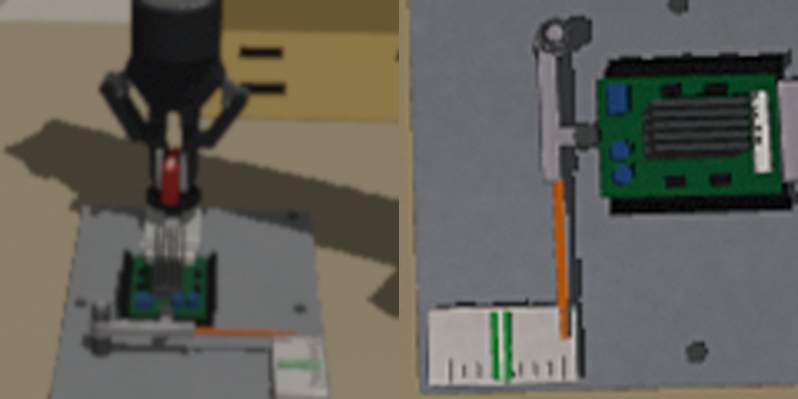

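>>> {"name": "jog_arm", "arguments": {"rows": [{"claw": 1, "translation": [0, 0, 0], "turn": 4}, {"claw": 1, "translation": [0, 0, 0], "turn": 9}, {"claw": 1, "translation": [0, 0, 0], "turn": 14}, {"claw": 1, "translation": [0, 0, 0], "turn": 19}, {"claw": 1, "translation": [0, 0, 0], "turn": 24}, {"claw": 1, "translation": [0, 0, 0], "turn": 29}, {"claw": 1, "translation": [0, 0, 0], "turn": 34}, {"claw": 1, "translation": [0, 0, 0], "turn": 38}, {"claw": 1, "translation": [0, 0, 0], "turn": 40}, {"claw": 1, "translation": [0, 0, 0], "turn": 40}]}}

```text
time: 13.42
tcp_pos: [0.5268, -0.22, 0.056]
tcp_rot: [0.001, 0.421, 0.907, 0.0]
wrist_force: [2.5, -0.5, 3.0]
opening: 0.152
```

```bash
python3 look.py 11
```

```text
t 13.52 pos [ 0.5268 -0.2201  0.056 ] ang 130.19 q [-0.51  0.2  -0.09  1.28  0.   -1.21] F [2.64 0.08 3.6 ] op 0.146 tilt [ 0.003 -0.001 -1.   ]
[-0.036 -0.529 -0.114]
```

View pics/L11.png

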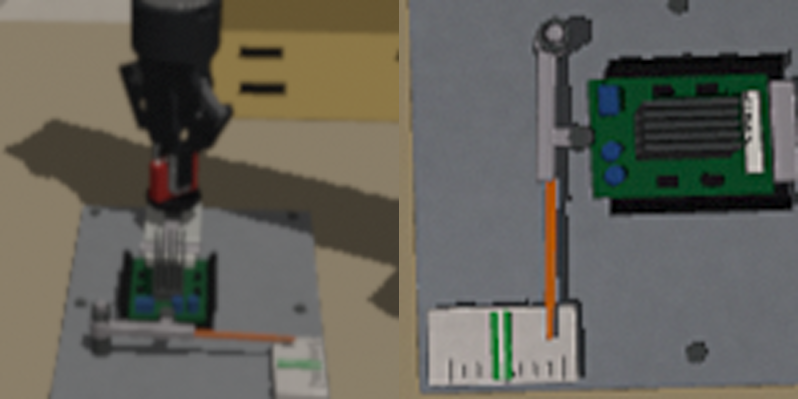

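```bash
cat > meas.py <<'E'
from mv import *
# args: name tipU tipV markU markV (in L picture)
n=sys.argv[1]; v=[float(x) for x in sys.argv[2:]]
t=load('top'+n)
c=lambda a:(np.array(a)+.5-[399,0])/3.325-.5+[325,215]
P=ray(t,c([v[:2]]),.0335)[0]; M=ray(t,c([v[2:]]),.031)[0]
th=.0043
y=lambda X:-np.sin(th)*X[0]+np.cos(th)*X[1]
print(P.round(4),M.round(4),'remaining mm',1000*(y(M)-y(P)))
E
python3 meas.py 11 551 337 502 345;python3 meas.py 10 566 337 502 345
```

```text
[ 0.4252 -0.0183  0.0335] [0.4218 0.0059 0.031 ] remaining mm 24.20538382469692
[ 0.425  -0.0257  0.0335] [0.4218 0.0059 0.031 ] remaining mm 31.606772735722334
```

>>> {"name": "jog_arm", "arguments": {"rows": [{"claw": 1, "translation": [0, 0, 0], "turn": 4}, {"claw": 1, "translation": [0, 0, 0], "turn": 9}, {"claw": 1, "translation": [0, 0, 0], "turn": 14}, {"claw": 1, "translation": [0, 0, 0], "turn": 19}, {"claw": 1, "translation": [0, 0, 0], "turn": 24}, {"claw": 1, "translation": [0, 0, 0], "turn": 29}, {"claw": 1, "translation": [0, 0, 0], "turn": 34}, {"claw": 1, "translation": [0, 0, 0], "turn": 39}, {"claw": 1, "translation": [0, 0, 0], "turn": 43}, {"claw": 1, "translation": [0, 0, 0], "turn": 45}]}}

```text
time: 14.35
tcp_pos: [0.527, -0.2207, 0.0561]
tcp_rot: [0.002, 0.737, 0.676, 0.0]
wrist_force: [2.6, -2.2, 2.7]
opening: 0.151
```

```bash
python3 look.py 12
```

```text
t 14.45 pos [ 0.527  -0.2206  0.056 ] ang 85.18 q [-0.51  0.2  -0.09  1.28 -0.   -0.43] F [ 3.49 -3.07  2.09] op 0.148 tilt [ 0.003 -0.002 -1.   ]
[-0.465 -0.762 -0.083]
```

View pics/L12.png

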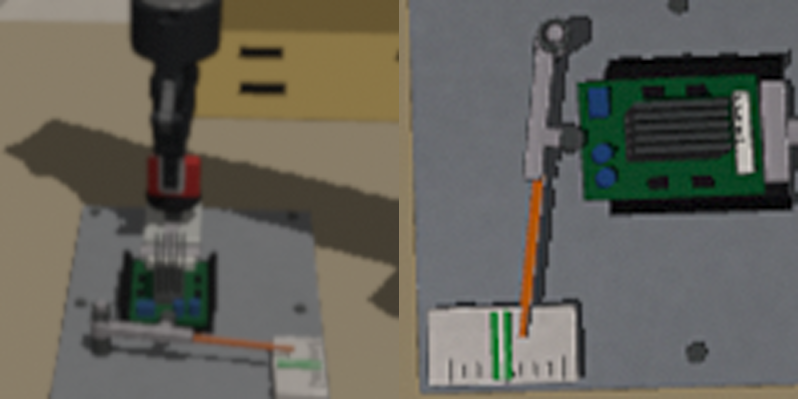

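```bash
python3 meas.py 12 524 335 501 335
python3 - <<'E'
import cv2
a=cv2.imread('pics/top12.png');cv2.imwrite('pics/z.png',cv2.resize(a[300:335,330:385],None,fx=14,fy=14,interpolation=2))
E
```

```text
[ 0.4264 -0.005   0.0335] [0.4267 0.0062 0.031 ] remaining mm 11.239492071178491
```

View pics/z.png

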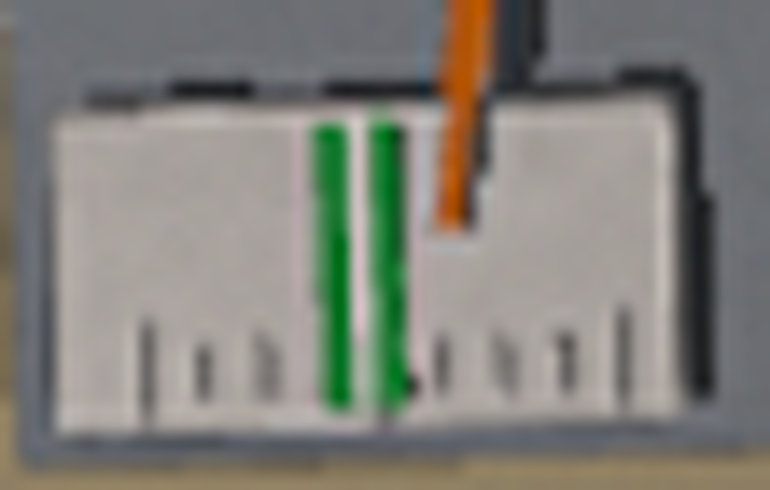

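>>> {"name": "jog_arm", "arguments": {"rows": [{"claw": 1, "translation": [0, 0, 0], "turn": 4}, {"claw": 1, "translation": [0, 0, 0], "turn": 9}, {"claw": 1, "translation": [0, 0, 0], "turn": 14}, {"claw": 1, "translation": [0, 0, 0], "turn": 19}, {"claw": 1, "translation": [0, 0, 0], "turn": 24}, {"claw": 1, "translation": [0, 0, 0], "turn": 28}, {"claw": 1, "translation": [0, 0, 0], "turn": 30}, {"claw": 1, "translation": [0, 0, 0], "turn": 30}]}}

```text
time: 15.12
tcp_pos: [0.5268, -0.221, 0.056]
tcp_rot: [0.002, 0.886, 0.463, 0.001]
wrist_force: [3.1, -3.9, 1.9]
opening: 0.148
```

```bash
python3 look.py 13; python3 - <<'E'
import cv2
a=cv2.imread('pics/top13.png');cv2.imwrite('pics/z13.png',cv2.resize(a[300:335,330:385],None,fx=14,fy=14,interpolation=2))
E
```

```text
t 15.22 pos [ 0.5268 -0.221   0.056 ] ang 55.22 q [-0.51  0.2  -0.09  1.28 -0.    0.09] F [ 4.01 -3.    2.25] op 0.15 tilt [ 0.003 -0.003 -1.   ]
[-0.639 -0.771 -0.033]
```

View pics/z13.png

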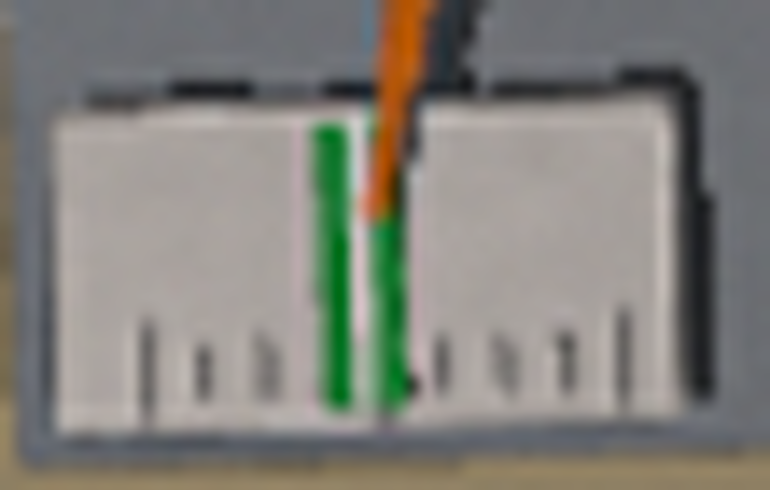

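>>> {"name": "jog_arm", "arguments": {"rows": [{"claw": 1, "translation": [0, 0, 0], "turn": 3}, {"claw": 1, "translation": [0, 0, 0], "turn": 6}, {"claw": 1, "translation": [0, 0, 0], "turn": 6}, {"claw": 1, "translation": [0, 0, 0], "turn": 6}, {"claw": 1, "translation": [0, 0, 0], "turn": 6}]}}

```text
time: 15.63
tcp_pos: [0.5267, -0.2211, 0.056]
tcp_rot: [0.002, 0.909, 0.416, 0.001]
wrist_force: [3.7, -3.2, 2.3]
opening: 0.148
```

>>> {"name": "jog_arm", "arguments": {"rows": [{"claw": 0.8, "translation": [0, 0, 0], "turn": 0}, {"claw": 0.5, "translation": [0, 0, 0], "turn": 0}, {"claw": 0, "translation": [0, 0, 0], "turn": 0}, {"claw": 0, "translation": [0, 0, 0], "turn": 0}, {"claw": 0, "translation": [0, 0, 0], "turn": 0}, {"claw": 0, "translation": [0, 0, 0], "turn": 0}]}}

```text
time: 16.13
tcp_pos: [0.5252, -0.2194, 0.055]
tcp_rot: [-0.001, 0.909, 0.416, -0.0]
wrist_force: [-0.1, 0.7, -0.3]
opening: 0.894
```

```bash
python3 look.py 14; python3 - <<'E'
import cv2
a=cv2.imread('pics/top14.png');cv2.imwrite('pics/z14.png',cv2.resize(a[300:335,330:385],None,fx=14,fy=14,interpolation=2))
E
```

```text
t 16.23 pos [ 0.5254 -0.2196  0.0553] ang 49.14 q [-0.51  0.2  -0.09  1.29  0.    0.2 ] F [0.68 0.45 0.1 ] op 1.004 tilt [-0.  0. -1.]
[-0.005  0.026  0.009]
```

View pics/z14.png

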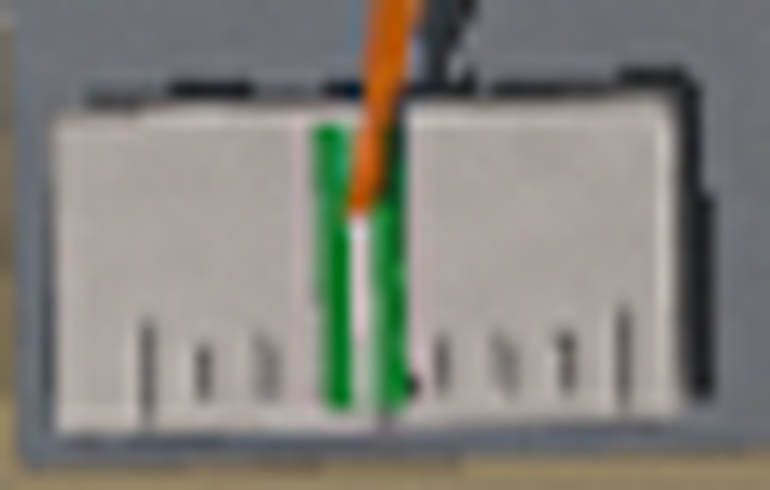

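View pics/L14.png

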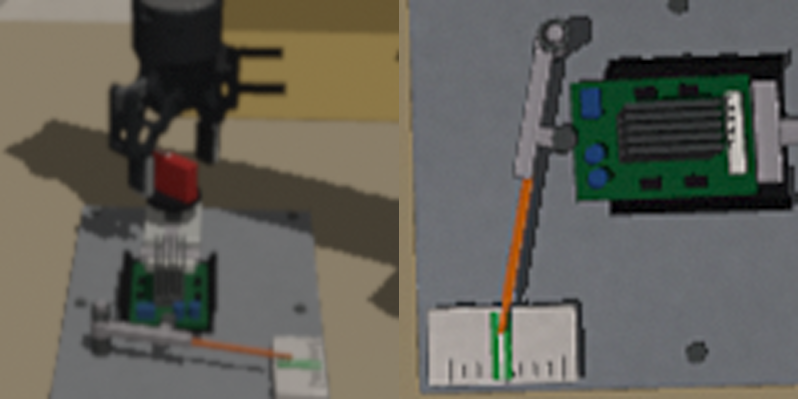

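The pointer tip, at about (358,208) in the crop, stands on the white line. The board is clamped and flat between the rails, and the knob held when I let go. Next I retract upward.

>>> {"name": "jog_arm", "arguments": {"rows": [{"claw": 0, "translation": [0, 0, -0.02], "turn": 0}, {"claw": 0, "translation": [0, 0, -0.05], "turn": 0}, {"claw": 0, "translation": [0, 0, -0.08], "turn": 0}, {"claw": 0, "translation": [0, 0, -0.1], "turn": 0}, {"claw": 0, "translation": [0, 0, -0.1], "turn": 0}, {"claw": 0, "translation": [0, 0, -0.1], "turn": 0}, {"claw": 0, "translation": [0, 0, -0.1], "turn": 0}, {"claw": 0, "translation": [0, 0, -0.1], "turn": 0}]}}

```text
time: 16.9
tcp_pos: [0.5247, -0.2192, 0.1536]
tcp_rot: [-0.001, 0.909, 0.416, -0.001]
wrist_force: [-0.0, -0.1, -1.0]
opening: 1.0
```

```bash
python3 look.py 15; python3 - <<'E'
import cv2
a=cv2.imread('pics/top15.png');z=cv2.resize(a[300:335,330:385],None,fx=10,fy=10,interpolation=2)
cv2.imwrite('pics/z15.png',z)
E
```

```text
t 17.0 pos [ 0.5246 -0.2191  0.1535] ang 49.13 q [-0.51  0.16  0.07  1.48  0.    0.2 ] F [-0.42 -0.02 -0.41] op 1.0 tilt [-0.003  0.002 -1.   ]
[-0.004 -0.009  0.015]
```

View pics/z15.png

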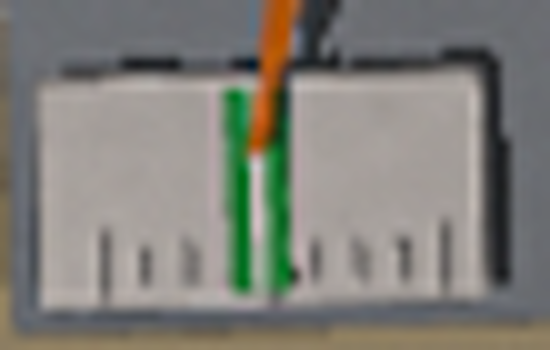

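View pics/top15.png

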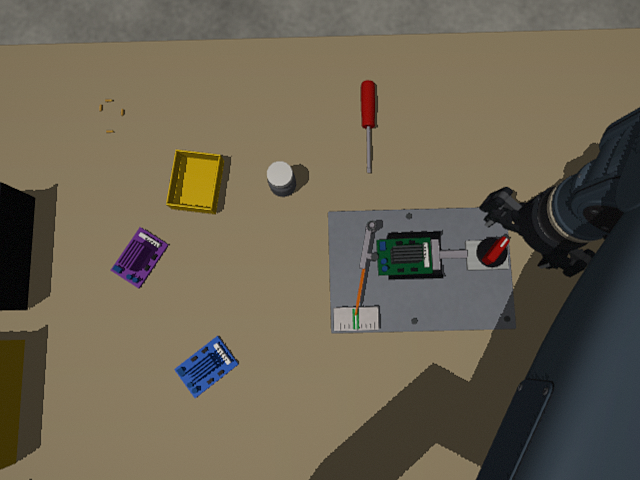

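The pointer tip sits on the white line at about (356,315), the arm is clear, and the tray, screwdriver and jar are where they were.

```bash
python3 -c "
from h import *
print(job.sign_off())"
```

```text
the job is handed in; nothing more can be done
None
```

The board is in the nest and clamped, the pointer is on the set mark, and I handed the job in at about 17 s. The sign-off gives no verdict.

- **Placing:** I gripped the board by its heat sink and set it between the rails. The wrist force read about 5 N at touchdown, and I let go. The picture after release showed it flat, with a gap at both ends.
- **Clamping:** I turned the knob clockwise about 161° in one grasp, pausing to measure the pointer each time. After I let go and backed off, the pointer tip stood on the white line to within about 1 mm in the top picture. It did not slip back, and I never saw it pass the mark.
- **Last checks:** The arm was about 70 mm above the knob and the wrist force was near zero. The tray, screwdriver, jar and both look-alike boards look unmoved.
- **Not measured:** The clamping force could not be measured directly.
- **Disagreement:** The side camera put the holder's y about 8 mm off from the top camera. I used the top camera and checked the board against the nest in both views before lowering it; both called for the same correction in x.

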